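Seat the deck of a cookie-decorating turntable on its locating pin

TASK

The white deck of the decorating turntable has been put on with its rim notch away from the upright pin on the base. Push the finger stub round with a fingertip until the notch is over the pin, then press down on the hub in the middle until the deck sits fully home and level, with the pin in the notch, and take the hand away. Never lift the deck, and leave the tubs, the cutter, the cups and the food box around it where they are.

Things in the scene. Friction and masses are not known exactly. Their poses are not given: they have to be found in the camera images.
- base: Grey plastic base of the turntable, fixed to the table: a drum 120 mm across with its flat top 46 mm above the table, on a foot 144 mm across; a lug 24 mm wide and 30 mm high sticks out 100 mm from the axis on its +x side. Origin: centre of the underside, on the deck's turning axis; +x points at the pin, z up. A 22 mm bore down its middle takes the deck's stem.
- pin (a point): Top of the upright steel locating pin on the base's lug: pin 10 mm in diameter, its top 6 mm tapered to 5 mm; its axis is 80 mm from the drum's axis, its top 53 mm above the table, that is 2 mm below the underside of the raised deck.
- collar (a joint): Stiff rubber collar (80 mm across) round the bore on which the deck rests. 0: fully up, deck underside 55 mm above the table. 0.009 (m): pushed down 9 mm, deck underside on the drum's top. It has no spring: it carries the deck, slides down only under a further downward push of about 6 to 9 N, and stays where it is left.
- deck: Loose white plastic disc 160 mm in diameter, 10 mm thick, about 0.35 kg, lying level on the collar; a 20 mm steel stem 36 mm long under its middle stands in the base's bore with 1 mm clearance all round, so that it turns freely either way, with light friction and without coasting. Origin: centre of its underside; +x points at its rim notch, z up. It can only come down the last 7 mm when the notch is over the pin.
- notch (a point): Middle of the mouth of the deck's only rim notch, on the underside, 80 mm from the axis: a straight slot 15 mm wide and 17 mm deep from the rim inwards, right through the deck. The pin fills it with 2.5 mm to spare on each side.
- stub (a point): Centre of the top of the upright round finger stub on the deck: 14 mm in diameter, 24 mm high above the deck's upper face, 52 mm from the axis, opposite the notch. Its outside is a sleeve that spins freely about the stub's own axis. Pushed sideways with a fingertip, along its circle, it turns the deck.
- hub (a point): Centre of the top of the flat round hub boss in the middle of the deck: 36 mm across, 8 mm above the deck's upper face; 73 mm above the table with the deck up, 64 mm with it home. The place to press.
- sprinkles_a: Bystander: small paper tub of orange sprinkles, 52 mm across, 28 mm high, beside the turntable. Origin at the underside's centre, as for the others below.
- sprinkles_b: Bystander: a like tub with brown sprinkles, beside the turntable.
- cutter: Bystander: round steel cookie cutter, 60 mm across, 22 mm high, beside the turntable.
- cup_a: Bystander: white paper cup, 76 mm across the rim, 95 mm high.
- cup_b: Bystander: a second such cup.
- lunchbox: Bystander: clear food box with a black lid, 126 x 96 x 57 mm.
Things that resemble listed ones, but are neither listed nor needed, are in the scene too. What is shaped like the deck but green or pink is not meant.

How it is judged:
By the outcome, as a careful person would: the job done as asked, in the order asked, and still so for the second after the job is handed in, with the robot touching nothing.
It also fails if it takes over 61 s, if anything falls off the work surface, if the arm or the gripper's body presses on something with over 40 N, if the wrist force passes 120 N, or if a joint passes its speed limit or range.

ROBOT

A 6-joint arm with a two-finger parallel gripper is mounted at the origin on the work surface. World frame = base frame: x ahead of the robot, y to its left, z up, the work surface at z = 0. Lengths are in m, angles in rad, forces in N, time in s.
With the tool pointing down it reaches from about 0.425 to 1.125 m from the base axis. Payload 14.9 kg.
Tool frame: the origin (TCP) lies midway between the tips of the shut fingers; the grasp point (between the pads) lies 19 mm behind it; z points along the fingers, y is the line along which they close (so a half turn about z gives the same grasp; the last joint's range is limited). The gripper opens to 91 mm and grips with 3 to 60 N. Pads are 32 mm wide; open, the fingers measure 118 mm over their backs; the gripper's body (76 mm by 178 mm) begins 60 mm behind the grasp point.
Start: joints at [-0.033, 0.379, 1.734, -0, 1.028, -0.033], TCP at [0.7, -0, 0.214] pointing down, gripper open.
Joint ranges: [-2.77, 2.77], [-0.74, 2.19], [0, 2.66], [-1.06, 4.2], [0.31, 2.87], [-3.08, 3.08]. Speed limits (rad/s): [1.89, 1.89, 2.39, 3.14, 3.14, 3.14].

INTERFACE

Orientations are given as a 3x3 rotation matrix whose columns are the frame's x, y, z axes.
In Python, from plant import state, get_image, camera_model, close_job gives the robot as it stands.
- The arm moves only by the shell command python3 -m pendant 'ROWS' [FORCE]. ROWS is a JSON object of lists of equal length, an entry for each row: "offset": the shift along the tool's x, y, z in cm, a list of three; "spin": the turn about the tool's z in rad; "hand": the closure, from -1 (fully open) to 1 (shut). A call has 1 to 12 rows; each row shifts and turns the commanded pose from where the row before left it, along the tool's axes as they then stand; what a row does not reach is not made up. A row lasts 1/8 s, in which the tool goes at most 62.5 mm and 10.7 degrees, less where a joint would pass 70% of its speed; a pose out of reach is approached as far as the arm can. A call with a gripper value outside its range is refused whole. The fingers move at their own pace and stop on an object; FORCE is the grip in N (left out, the last holds). Time passes only in rows, so rows that do not move let the fingers close. It gives the time, the measured TCP pose, the force, the opening and the grip force at its end, in the units of the state.
- state(): the state, without advancing time (a new reading comes with each control period).
- get_image(name): name is "scene" or "side" or "wrist"; returns (picture, depth): 420x560x3 uint8, blue, green, red; 420x560 float32, m along the optical axis (not along the pixel's ray), 0 where there is no reading.
- camera_model(name): a dict with "vertical_fov" (degrees; the focal length in pixels is half the picture's height over the tangent of half this angle, whatever the lens; pixels are square), "cx", "cy" (the principal point, pixels), "pose" (4x4, takes a point from camera to world coordinates). Camera axes: x right, y down, z forward; pixel columns grow to the right and rows downward; lengths in m; the calibration is good to about 2 mm. A picture is of the moment at which its call begins: read the wrist's pose just before it. camera_model takes no time and is no camera call; for the wrist camera it gives the pose at the moment of the call.
- close_job(): hands the job in; it is judged then, once.
The state is a dict: "time": time; "joints": joint angles; "qvel": joint speeds; "tau": joint torques, N m; "position": TCP position; "tool_rot": TCP orientation; "contact_force": force on the tool from outside, world axes, zero at the start; "moment": the same for the moment, N m; "gripper_width": finger opening in m; "gripper_force": force on a finger pad.
Only numpy, scipy, OpenCV 4.12 (cv2) and the standard library are available. Lean on these libraries where they do the work, as an engineer would, in place of code of your own. Each camera call takes 0.05 s, during which the arm holds its last target. There are 200 camera calls.

## Working session

There is one attempt and no reset: what is moved stays moved. The work goes in short steps, Python scripts to look and compute and a shell command to move; the robot and the scene stay as the last step left them, time stands still between calls to the robot, and variables do not carry over. Pictures are saved under pics/ and viewed, at most 10 in all, crops included, and the job is handed in when it is done.

```bash
mkdir -p pics; ls; python3 - <<'E'
from plant import *
import cv2,numpy as np
for n in ("scene","side"):
    p,d=get_image(n); cv2.imwrite(f"pics/{n}0.png",p); np.save(f"pics/{n}0.npy",d)
    m=camera_model(n); print(n,m)
s=state(); print(s["time"],s["position"],s["tool_rot"],s["gripper_width"])
E
```

```text
pics
scene {'vertical_fov': 48.55519531063304, 'cx': 277.69836015388273, 'cy': 215.5140995399145, 'pose': array([[ 0.78789394,  0.49017727, -0.37275915,  0.95556392],
       [ 0.61573924, -0.63631796,  0.46471996, -0.59872981],
       [-0.00939819, -0.59567248, -0.80317244,  1.11338442],
       [ 0.        ,  0.        ,  0.        ,  1.        ]])}
side {'vertical_fov': 45.38759862351843, 'cx': 284.5136559792409, 'cy': 211.27637651795064, 'pose': array([[ 0.97519327, -0.16109994,  0.15180547,  0.26783838],
       [-0.22082633, -0.66066474,  0.71746626, -1.03104872],
       [-0.01529125, -0.73319091, -0.67985092,  1.11203959],
       [ 0.        ,  0.        ,  0.        ,  1.        ]])}
0.1 [6.99641666e-01 1.67557803e-05 2.13361472e-01] [[-1.52228577e-05  9.99999511e-01 -9.89126835e-04]
 [ 9.99999999e-01  1.52636190e-05  4.12018833e-05]
 [ 4.12169607e-05 -9.89126206e-04 -9.99999510e-01]] 0.09109655969379245
```

View pics/scene0.png

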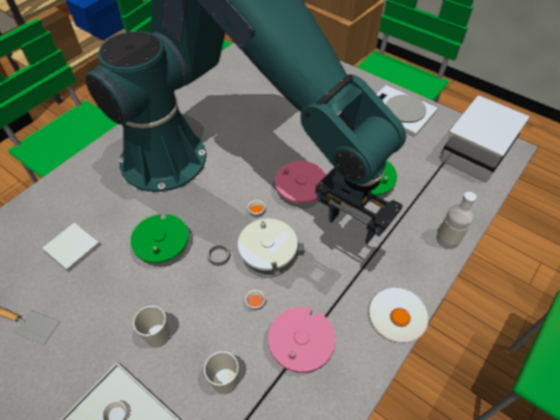

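View pics/side0.png

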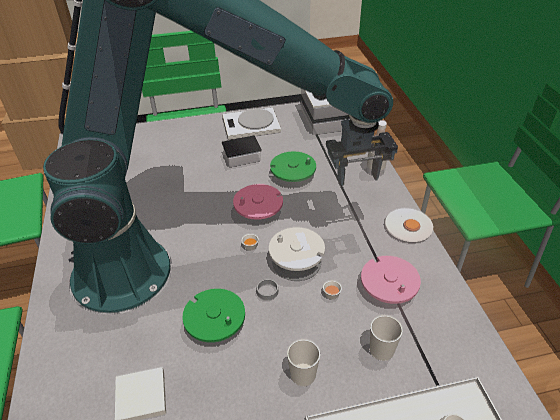

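Lookalikes for the deck in the scene view: green (160,238), crimson (300,182), pink (302,338) and green (380,178). The white one at (268,242), which is (297,247) in the side view, is the one described. I'll check it in a close crop.

```bash
python3 - <<'E'
import cv2,numpy as np
a=cv2.imread("pics/scene0.png")[195:295,215:325]; b=cv2.imread("pics/side0.png")[205:295,245:345]
a=cv2.resize(a,None,fx=4,fy=4,interpolation=3);b=cv2.resize(b,None,fx=3.5,fy=4,interpolation=3)
h=max(a.shape[0],b.shape[0]); a=cv2.copyMakeBorder(a,0,h-a.shape[0],0,0,0);b=cv2.copyMakeBorder(b,0,h-b.shape[0],0,0,0)
cv2.imwrite("pics/crop0.png",np.hstack([a,b])[:, :800])
E
cat > h.py <<'E'
from plant import *
import numpy as np
def ray(m,u,v):
    f=210/np.tan(np.radians(m["vertical_fov"])/2); P=m["pose"]
    return P[:3,3],P[:3,:3]@np.array([(u-m["cx"])/f,(v-m["cy"])/f,1])
def onplane(m,u,v,z):
    o,d=ray(m,u,v); return o+d*(z-o[2])/d[2]
E
```

```text
(no output)
```

View pics/crop0.png

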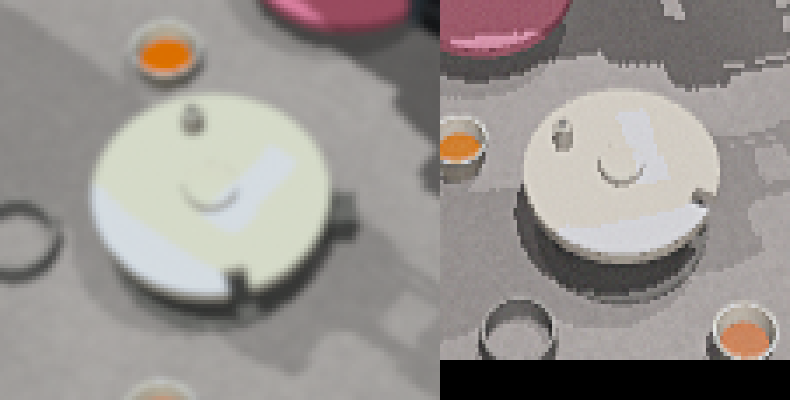

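The crop shows the white deck with its stub at scene (263,222), hub at (267.5,240.5), notch at (274.5,265) and lug at (300.7,248.7). In the side view the stub is at (280,236), the hub at (296.5,246) and the notch at (320,256).

```bash
python3 - <<'E'
from h import *
S=camera_model("scene");D=camera_model("side")
for n,m,pts in(("scene",S,dict(stub=(263,221.7,.089),hub=(267.5,240.5,.073),notch=(274.5,265,.065),lug=(300.7,248.7,.03),tubA=(256.5,208,.02),tubB=(255,299,.028),cutter=(219,255,.022))),("side",D,dict(stub=(280.1,236,.089),hub=(296.4,245.5,.073),notch=(320.1,255.7,.065),tubA=(250,241,.02),tubB=(332,288,.028),cutter=(267,289,.022)))):
    P={k:onplane(m,*v)[:2] for k,v in pts.items()}
    for k,v in P.items():
        d=v-P["hub"]; print(n,k,v.round(4),"r%.4f ang%.1f"%(np.hypot(*d),np.degrees(np.arctan2(d[1],d[0]))))
E
```

```text
scene stub [ 0.4614 -0.0468] r0.0521 ang141.8
scene hub [ 0.5024 -0.079 ] r0.0000 ang0.0
scene notch [ 0.561  -0.1234] r0.0735 ang-37.1
scene lug [ 0.5728 -0.0228] r0.0902 ang38.6
scene tubA [0.3813 0.0174] r0.1548 ang141.4
scene tubB [ 0.5698 -0.2161] r0.1528 ang-63.8
scene cutter [ 0.4044 -0.1723] r0.1352 ang-136.4
side stub [ 0.4612 -0.0494] r0.0513 ang141.0
side hub [ 0.5011 -0.0816] r0.0000 ang0.0
side notch [ 0.558  -0.1278] r0.0733 ang-39.1
side tubA [0.3816 0.0177] r0.1553 ang140.3
side tubB [ 0.5677 -0.2171] r0.1510 ang-63.8
side cutter [ 0.3955 -0.1746] r0.1407 ang-138.6
```

Rough axis is (0.502,-0.080). The notch is at about -38° and the pin at about +38.6°, so the deck turns about +77°. That is mostly a straight -y push on the stub at x≈0.456. I'll go above the start point with the fingers shut and look.

```bash
python3 -m pendant '{"offset":[[0,-4,0],[0,-4,0],[0,-4,0],[0,-4,0],[0,-4,0],[0,-4,0],[0,0,0],[0,0,0]],"spin":[0,0,0,0,0,0,0,0],"hand":[1,1,1,1,1,1,1,1]}' 20; python3 - <<'E'
from h import *
import cv2
m=camera_model("wrist"); p,d=get_image("wrist"); cv2.imwrite("pics/w1.png",p); print(m)
E
```

```text
time: 1.1
position: [0.4606, -0.0, 0.2142]
tool_rot: [[0.0, 1.0, 0.001], [1.0, -0.0, -0.0], [-0.0, 0.001, -1.0]]
contact_force: [-0.1, 0.5, 0.4]
gripper_width: 0.0137
gripper_force: 0.0
{'vertical_fov': 59.51076560173232, 'cx': 282.49557006915666, 'cy': 211.78528761357202, 'pose': array([[ 9.99999268e-01,  4.57453147e-04,  1.12012350e-03,
         4.62018010e-01],
       [ 7.16824477e-04, -9.69803196e-01, -2.43887775e-01,
         6.96828629e-02],
       [ 9.74732122e-04,  2.43888400e-01, -9.69802814e-01,
         3.85301867e-01],
       [ 0.00000000e+00,  0.00000000e+00,  0.00000000e+00,
         1.00000000e+00]])}
```

View pics/w1.png

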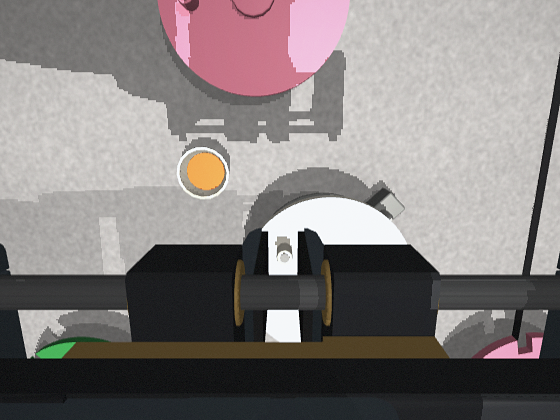

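The fingers hide most of the deck. The lug is at (392,203), and the stub shows between the fingers at (284,250). I'll move the hand towards -y so the wrist camera sees the whole deck.

```bash
python3 -m pendant '{"offset":[[-4,1,0],[-4,1,0],[-4,1,0],[-4,1,0],[-4,0,0],[0,0,0],[0,0,0],[0,0,0]],"spin":[0,0,0,0,0,0,0,0],"hand":[1,1,1,1,1,1,1,1]}'; python3 - <<'E'
from h import *
import cv2
m=camera_model("wrist"); p,d=get_image("wrist"); cv2.imwrite("pics/w2.png",p); np.save("pics/w2.npy",d); print(m["pose"][:3,3])
E
```

```text
time: 2.15
position: [0.5002, -0.1992, 0.2138]
tool_rot: [[-0.001, 1.0, -0.0], [1.0, 0.001, 0.0], [0.0, -0.0, -1.0]]
contact_force: [-0.3, 0.3, 1.5]
gripper_width: 0.0004
gripper_force: 0.0
[ 0.5016679  -0.12952968  0.38489869]
```

View pics/w2.png

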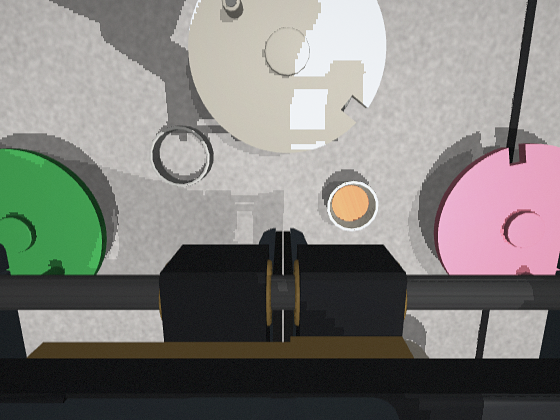

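The hub is at (287,51), the notch mouth at about (360,105) and the stub top at (232,5). That fixes the axis well enough to push.

```bash
python3 - <<'E'
from h import *
import cv2
m=camera_model("wrist")
h=onplane(m,287,51,.073)[:2]
for n,a in(("hub",(287,51,.073)),("notch",(360,105,.065)),("stub",(232,5,.089)),("tubB",(352,206,.028)),("cutter",(182,155,.022))):
    q=onplane(m,*a)[:2];d=q-h;print(n,q.round(4),np.hypot(*d).round(4),np.degrees(np.arctan2(d[1],d[0])).round(1))
p=cv2.imread("pics/w1.png")[170:270,240:440]; cv2.imwrite("pics/w1c.png",cv2.resize(p,None,fx=4,fy=4,interpolation=3))
E
```

```text
hub [ 0.5051 -0.0771] 0.0 0.0
notch [ 0.5665 -0.1177] 0.0736 -33.4
stub [ 0.4648 -0.0488] 0.0493 144.9
tubB [ 0.5712 -0.2132] 0.1512 -64.1
cutter [ 0.4032 -0.1635] 0.1336 -139.7
```

View pics/w1c.png

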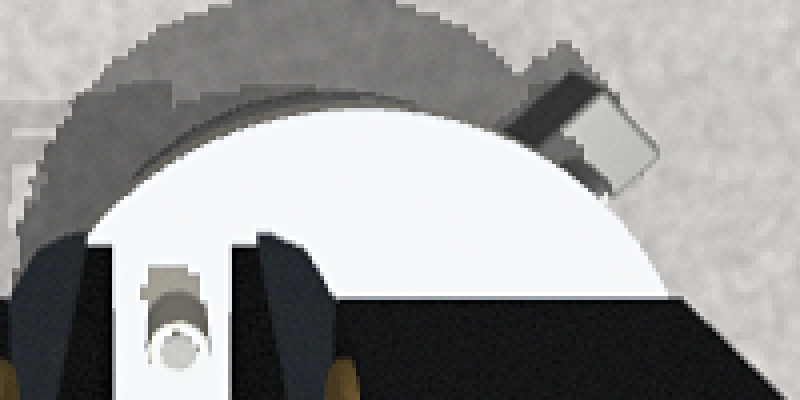

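The lug's outer top corners are at w1 (390,192) and (404.5,208.3), and the stub top is at (284.5,257.5).

```bash
python3 - <<'E'
from h import *
m=camera_model("wrist")
P=np.eye(4);P[:3]=[[9.99999268e-01,4.57453147e-04,1.12012350e-03,4.62018010e-01],[7.16824477e-04,-9.69803196e-01,-2.43887775e-01,6.96828629e-02],[9.74732122e-04,2.43888400e-01,-9.69802814e-01,3.85301867e-01]]
m["pose"]=P
a=onplane(m,390,192,.03)[:2];b=onplane(m,404.5,208.3,.03)[:2];s=onplane(m,284.5,257.5,.089)[:2]
e=a-b;c=(a+b)/2;print(a,b,np.hypot(*e),"stub",s,"edge normal",np.degrees(np.arctan2(-e[0],e[1]))+180)
for h in((.5051,-.0771),(.503,-.079)):
    d=c-h;print(np.hypot(*d),np.degrees(np.arctan2(d[1],d[0]))); d=s-h;print("stub",np.hypot(*d),np.degrees(np.arctan2(d[1],d[0])))
E
```

```text
[5.68229917e-01 4.61714010e-04] [ 0.58385607 -0.01603493] 0.022722583696197743 stub [ 0.46411025 -0.04530355] edge normal 223.447741583184
0.09918293769876438 44.334326193472386
stub 0.05187652727904568 142.19865051977604
0.10201287471051346 44.27335806882861
stub 0.051457396598921575 139.0923434698941
```

Axis ≈ (0.504,-0.078) and pin ≈ 44°, so the stub must go from about 141° to about 224°. I'll go to the start point and descend to z≈0.073, then push to slightly short.

```bash
python3 -m pendant '{"offset":[[5,-1,0],[5,-1,0],[5,-1,0],[5,-1.1,0],[0,0,3.5],[0,0,3.5],[0,0,3.5],[0,0,3.6],[0,0,0],[0,0,0]],"spin":[0,0,0,0,0,0,0,0,0,0],"hand":[1,1,1,1,1,1,1,1,1,1]}'
```

```text
time: 3.45
position: [0.4596, 0.0002, 0.074]
tool_rot: [[-0.0, 1.0, 0.001], [1.0, 0.0, -0.0], [-0.0, 0.001, -1.0]]
contact_force: [0.5, -0.1, 0.1]
gripper_width: 0.0006
gripper_force: 0.0
```

```bash
python3 -m pendant '{"offset":[[-1,0,0],[-1,0,0],[-0.5,0,0],[-0.7,0,0],[-0.7,0,0],[-0.7,0,0],[-0.7,0,0],[-0.7,0,0],[0,0,0]],"spin":[0,0,0,0,0,0,0,0,0],"hand":[1,1,1,1,1,1,1,1,1]}'; python3 -m pendant '{"offset":[[-0.7,0,0],[-0.6,0,0],[-0.5,0,0],[-0.5,0,0],[-0.3,0,0],[0,0,0],[0,0,0]],"spin":[0,0,0,0,0,0,0],"hand":[1,1,1,1,1,1,1]}'
```

```text
time: 4.58
position: [0.4591, -0.0605, 0.0729]
tool_rot: [[0.001, 1.0, 0.0], [1.0, -0.001, -0.0], [-0.0, 0.0, -1.0]]
contact_force: [-0.3, 0.1, 0.2]
gripper_width: 0.0004
gripper_force: 0.0
time: 5.45
position: [0.459, -0.086, 0.073]
tool_rot: [[-0.0, 1.0, 0.0], [1.0, 0.0, -0.0], [-0.0, 0.0, -1.0]]
contact_force: [0.3, 0.4, -0.1]
gripper_width: 0.0003
gripper_force: 0.0
```

```bash
python3 - <<'E'
from h import *
import cv2
m=camera_model("wrist"); np.save("pics/w3pose.npy",m["pose"]); p,d=get_image("wrist"); q,_=get_image("scene"); 
a=cv2.resize(p,None,fx=.8,fy=.8,interpolation=3); b=cv2.resize(q[195:295,230:325],None,fx=3.36,fy=3.36,interpolation=3)
cv2.imwrite("pics/w3.png",p);cv2.imwrite("pics/c3.png",np.hstack([a,b]))
E
```

```text
(no output)
```

View pics/c3.png

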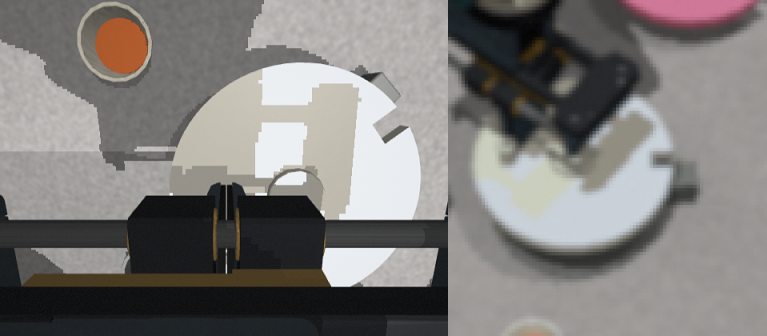

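The notch, at wrist pixel (500,147), is nearly at the lug, at (488,105), and still a little short of it. I'll take a close crop for corner readings.

```bash
python3 - <<'E'
import cv2
p=cv2.imread("pics/w3.png")[75:195,430:560]; cv2.imwrite("pics/w3c.png",cv2.resize(p,None,fx=5,fy=5,interpolation=3))
E
```

```text
(no output)
```

View pics/w3c.png

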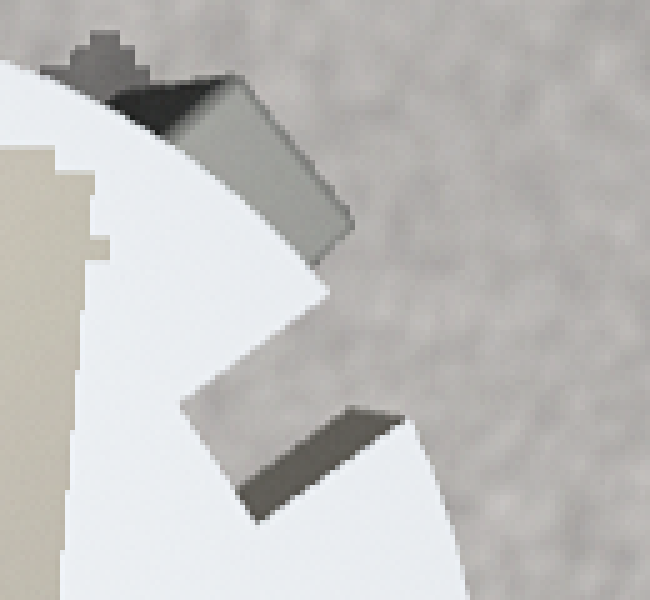

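Crop readings: lug end corners (237,75) and (353,225). Notch mouth corners are (328,292) and (408,418), inner corners (181,404) and (258,523).

```bash
python3 - <<'E'
from h import *
import cv2
m=camera_model("wrist"); m["pose"]=np.load("pics/w3pose.npy")
c=lambda x,y,z:onplane(m,x/5+430-.4,y/5+75-.4,z)[:2]
l1,l2=c(237,75,.03),c(353,225,.03); a,b,i,j=[c(x,y,.065) for x,y in((328,292),(408,418),(181,404),(258,523))]
ang=lambda d:np.degrees(np.arctan2(d[1],d[0]))
p=cv2.imread("pics/w3.png"); W=(p.min(2)>222).astype(np.uint8)
# rim: white->grey crossing on rows/cols right of the sheet
pts=[]
for r in list(range(160,165))+list(range(168,240)):
    x=np.where(W[r,440:]>0)[0]
    if len(x): pts.append(onplane(m,440+x.max()+.5,r,.065)[:2])
for k in range(335,460):
    y=np.where(W[:130,k]>0)[0]
    if len(y): pts.append(onplane(m,k,y.min()-.5,.065)[:2])
q=np.array(pts)
for _ in range(4):
    s=np.linalg.lstsq(np.c_[2*q,np.ones(len(q))],(q**2).sum(1),rcond=None)[0]; h=s[:2]; R=np.sqrt(s[2]+h@h)
    e=abs(np.hypot(*(q-h).T)-R); q=q[e<max(.0006,2*e.std())]
print("axis",h,"R",R,len(q))
n=(a+b)/2;ni=(i+j)/2;L=(l1+l2)/2
print("widths",np.hypot(*(a-b)),np.hypot(*(l1-l2)),"notch axis",ang(n-ni),"notch from h",ang(n-h),"lug",ang(L-h),np.hypot(*(L-h)),"lugnormal",ang([-(l1-l2)[1],(l1-l2)[0]]))
E
```

```text
axis [ 0.50407217 -0.0778298 ] R 0.08010388071603061 202
widths 0.015232717546497824 0.022161182841063613 notch axis 38.89204699911652 notch from h 38.25340990284444 lug 44.06972899953575 0.10007188899693513 lugnormal -136.66573156113893
```

The fit is clean: axis (0.5041,-0.0778), notch 38.5°, pin 43.8°. It needs about 5.3° more, which is 3.6 mm in -y. I'll push that, back off in +y, and rise clear for a look.

```bash
python3 -m pendant '{"offset":[[-0.2,0,0],[-0.16,0,0],[0,0,0],[0,0,0],[1,0,0],[1,0,0],[0,0,-2.5],[0,0,-2.5],[0,0,-2.5],[0,0,0],[0,0,0]],"spin":[0,0,0,0,0,0,0,0,0,0,0],"hand":[1,1,1,1,1,1,1,1,1,1,1]}'; python3 -m pendant '{"offset":[[-4,0,-2],[-4,0,-2],[-2,0,0],[0,0,0],[0,0,0],[0,0,0]],"spin":[0,0,0,0,0,0],"hand":[1,1,1,1,1,1]}';python3 - <<'E'
from h import *
import cv2
m=camera_model("wrist"); np.save("pics/w4pose.npy",m["pose"]); p,d=get_image("wrist"); cv2.imwrite("pics/w4.png",p)
u=np.linalg.inv(m["pose"])@np.array([.5041+.08*np.cos(.765),-.0778+.08*np.sin(.765),.055,1]); f=210/np.tan(np.radians(m["vertical_fov"])/2)
x,y=int(u[0]/u[2]*f+m["cx"]),int(u[1]/u[2]*f+m["cy"]); y0=max(0,y-60);x0=max(0,x-65); print(x,y,x0,y0,m["pose"][:3,3])
cv2.imwrite("pics/w4c.png",cv2.resize(p[y0:y0+120,x0:x0+130],None,fx=5,fy=5,interpolation=3))
E
```

```text
time: 6.92
position: [0.4586, -0.0692, 0.1473]
tool_rot: [[-0.0, 1.0, -0.001], [1.0, 0.0, 0.0], [0.0, -0.001, -1.0]]
contact_force: [0.9, -0.6, -0.3]
gripper_width: 0.0005
gripper_force: 0.0
time: 7.68
position: [0.4588, -0.1687, 0.1874]
tool_rot: [[-0.001, 1.0, -0.001], [1.0, 0.001, 0.0], [0.0, -0.001, -1.0]]
contact_force: [0.7, 0.5, -0.5]
gripper_width: 0.0003
gripper_force: 0.0
418 14 353 0 [ 0.46039485 -0.09908209  0.35849552]
```

View pics/w4c.png

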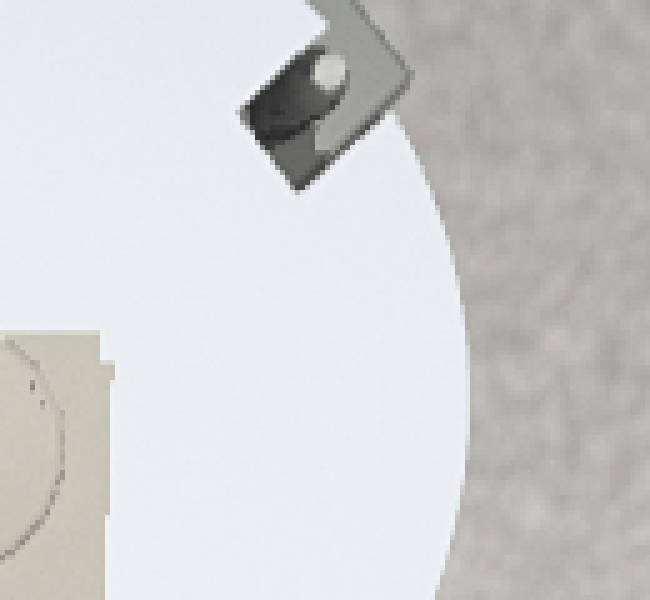

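The pin top shows in the notch at crop (329,72). The notch corners are at (328,25), (395,113), (242,112) and (298,190). I'll check how well it is centred.

```bash
python3 - <<'E'
from h import *
m=camera_model("wrist"); m["pose"]=np.load("pics/w4pose.npy")
c=lambda x,y,z:onplane(m,x/5+353-.4,y/5-.4,z)[:2]
h=np.array([.5041,-.0778]);ang=lambda d:np.degrees(np.arctan2(d[1],d[0]))
p=c(329,72,.053);a,b,i,j=[c(x,y,.065) for x,y in((328,25),(395,113),(242,112),(298,190))]
print("pin",p,np.hypot(*(p-h)),ang(p-h),"notch",ang((a+b)/2-h),ang((a+b)/2-(i+j)/2),ang((i+j)/2-h),np.hypot(*(a-b)))
E
```

```text
pin [ 0.56266424 -0.02157515] 0.08118499535815024 43.83247741515743 notch 42.10709390144456 41.45535531477133 42.27670228541972 0.01584923988929605
```

The notch is about 1.6° short, within the taper but near the clearance limit. I'll nudge it about 1.1 mm more.

```bash
python3 -m pendant '{"offset":[[4,0,0],[4,0,0],[2,0,0],[0,0,4],[0,0,4],[0,0,3.4],[0,0,0],[-1,0,0],[-0.8,0,0],[0,0,0],[0,0,0]],"spin":[0,0,0,0,0,0,0,0,0,0,0],"hand":[1,1,1,1,1,1,1,1,1,1,1]}'; for i in 1 2 3 4; do python3 -c "
from plant import state;print(state()['position'])"; done
```

```text
time: 9.1
position: [0.4592, -0.0878, 0.0744]
tool_rot: [[0.001, 1.0, 0.001], [1.0, -0.001, -0.0], [-0.0, 0.001, -1.0]]
contact_force: [-0.2, 0.9, 0.7]
gripper_width: 0.0002
gripper_force: 0.0
[ 0.45920857 -0.08780096  0.07441422]
[ 0.45920857 -0.08780096  0.07441422]
[ 0.45920857 -0.08780096  0.07441422]
[ 0.45920857 -0.08780096  0.07441422]
```

```bash
python3 -m pendant '{"offset":[[-0.2,0,0],[-0.11,0,0],[0,0,0],[0,0,0],[1,0,0],[1,0,0],[0,0,-2.5],[0,0,-1],[-0.8,2.2,0],[0,2.3,0],[0,0,0],[0,0,0]],"spin":[0,0,0,0,0,0,0,0,0,0,0,0],"hand":[1,1,1,1,1,1,1,1,1,1,1,1]}'
```

```text
time: 10.6
position: [0.503, -0.0784, 0.1085]
tool_rot: [[-0.0, 1.0, -0.001], [1.0, 0.0, 0.0], [0.0, -0.001, -1.0]]
contact_force: [0.0, 0.4, -0.2]
gripper_width: 0.0004
gripper_force: 0.0
```

```bash
python3 -m pendant '{"offset":[[0,0.1,2],[0,0,1],[0,0,0.2],[0,0,0.15],[0,0,0.1],[0,0,0.1],[0,0,0.1],[0,0,0]],"spin":[0,0,0,0,0,0,0,0],"hand":[1,1,1,1,1,1,1,1]}';python3 -m pendant '{"offset":[[0,0,0.15],[0,0,0.15],[0,0,0.1],[0,0,0]],"spin":[0,0,0,0],"hand":[1,1,1,1]}'
```

```text
time: 11.6
position: [0.5052, -0.0787, 0.0727]
tool_rot: [[0.0, 1.0, 0.0], [1.0, -0.0, -0.0], [-0.0, 0.0, -1.0]]
contact_force: [-0.5, 0.3, 4.0]
gripper_width: 0.0003
gripper_force: 2.0
time: 12.1
position: [0.5052, -0.0787, 0.0686]
tool_rot: [[0.0, 1.0, 0.0], [1.0, -0.0, -0.0], [-0.0, 0.0, -1.0]]
contact_force: [-0.5, 0.8, 4.1]
gripper_width: 0.0002
gripper_force: 2.2
```

It's already 4 mm down at low force, so the pin is in the notch. I'll press the rest with a firm finish.

```bash
python3 -m pendant '{"offset":[[0,0,0.15],[0,0,0.15],[0,0,0.1],[0,0,0.05],[0,0,0]],"spin":[0,0,0,0,0],"hand":[1,1,1,1,1]}';python3 -m pendant '{"offset":[[0,0,0.05],[0,0,0.05],[0,0,0]],"spin":[0,0,0],"hand":[1,1,1]}'
```

```text
time: 12.72
position: [0.5052, -0.0787, 0.0643]
tool_rot: [[-0.0, 1.0, 0.0], [1.0, 0.0, -0.0], [-0.0, 0.0, -1.0]]
contact_force: [-2.1, 0.5, 7.0]
gripper_width: 0.0006
gripper_force: 3.8
time: 13.1
position: [0.5052, -0.0787, 0.0642]
tool_rot: [[-0.0, 1.0, -0.0], [1.0, 0.0, 0.0], [0.0, -0.0, -1.0]]
contact_force: [-11.2, 1.9, 31.3]
gripper_width: 0.0002
gripper_force: 15.6
```

It hit a firm stop at 64.2 mm with 31 N, so the deck is home. I'll lift straight off, move clear and check.

```bash
python3 -m pendant '{"offset":[[0,0,-0.3],[0,0,-1.5],[0,0,-3],[0,0,-4],[0,0,-4],[-4,0,0],[-4,0,0],[-2,0,0],[0,0,0],[0,0,0],[0,0,0]],"spin":[0,0,0,0,0,0,0,0,0,0,0],"hand":[1,1,1,1,1,1,1,1,1,1,1]}';python3 - <<'E'
from h import *
import cv2
m=camera_model("wrist"); p,d=get_image("wrist"); q,_=get_image("side")
f=210/np.tan(np.radians(m["vertical_fov"])/2)
v,u=np.mgrid[:420,:560]; X=np.stack([(u-m["cx"])/f*d,(v-m["cy"])/f*d,d],-1)@m["pose"][:3,:3].T+m["pose"][:3,3]
r=np.hypot(X[...,0]-.5041,X[...,1]+.0778); k=(r<.074)&(r>.022)&(X[...,2]>.03)&(X[...,2]<.066)&(d>0)
A=np.c_[X[k][:,:2]-[.5041,-.0778],np.ones(k.sum())]; s=np.linalg.lstsq(A,X[k][:,2],rcond=None)[0]; print("deck top z",s[2],"tilt",s[:2],k.sum())
a=cv2.resize(p[:260,200:],None,fx=1.2,fy=1.2);b=cv2.resize(q[205:295,245:345],None,fx=3.4,fy=3.4,interpolation=3)[:312]
b=cv2.copyMakeBorder(b,0,312-b.shape[0],0,0,0); cv2.imwrite("pics/end.png",np.hstack([a,b]))
E
```

```text
time: 14.48
position: [0.505, -0.1778, 0.1909]
tool_rot: [[-0.001, 1.0, -0.0], [1.0, 0.001, 0.0], [0.0, -0.0, -1.0]]
contact_force: [-0.4, -0.2, -0.3]
gripper_width: 0.0002
gripper_force: 0.0
deck top z 0.05619746507025253 tilt [-0.0026416  -0.00332041] 24079
```

View pics/end.png

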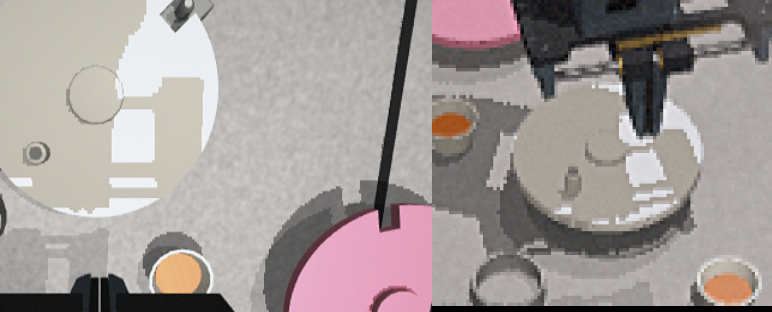

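The pin shows through the notch at (185,10). The deck top measures 56 mm and level, the tubs and cutter are where they were, and the hand is clear.

```bash
python3 -c "from plant import close_job;print(close_job())"
```

```text
the job is handed in; nothing more can be done
None
```

I turned the white deck until its notch was over the pin and pressed it fully home and level; the hand is clear, nothing else was moved, and the job was handed in at about 14.6 s of the 61 s.

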